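# Read a metal specimen with the bench-held analyser

### The job

Check the plain rectangular block with the pistol-grip analyser: stand the block on the small raised stage with one broad face squarely against the analyser's nose and centred on it, then squeeze the trigger fully home, hold it there for about a second, and let it spring back. Never pull the trigger before the block is in front of the nose, and leave the other three specimens where they are.

Things in the scene. Friction and masses are not known exactly. Their poses are not given: they have to be found in the camera images.
- block: the specimen to read: plain rectangular aluminium block, 46 (own x) x 28 (own y) x 40 mm high (z); the broad faces, 46 x 40, look along its own +y and -y. About 0.14 kg. Origin at the centre of its underside. Stands upright on the bench.
- slug: leave alone: upright round aluminium slug, 38 mm diameter, 40 mm high; origin at the centre of its underside
- plate: leave alone: flat square aluminium plate 56 x 56 x 12 mm; origin at the centre of its underside
- angle: leave alone: aluminium L-section, 46 (x) x 44 (y) x 40 mm (z), walls 8 mm, upright wall at its +y side; origin at the centre of its underside
- stage_spot (a point): where the centre of the block's underside belongs, its broad face just touching the nose: a point on the stage, a level aluminium plate on a post, top 108 mm above the bench, no rim. z up, -y straight at the nose, x along the nose face; the block's own x must lie along this x (either way round). From here the plate reaches 24 mm to -y, 32 mm to +y, 52 mm to either side in x
- nose (a point): centre of the analyser's flat upright nose face (end of a steel tube 34 mm wide, 33 mm long; then a collar 52 mm wide, 18 mm long; then the barrel). Axes: +y level, out of the nose, roughly away from the robot, towards the stage; +z square off the sloped board, up and to the robot's left (roughly world +y); +x up the slope
- grip_back (a point): point on the back (-y side) of the fixed pistol grip, level with where the trigger is pressed, mid-thickness, 33 mm off the board; axes as nose. It is 60 mm down the slope from the barrel's axis
- trigger_pad (a point): point on the front (+y) face of the trigger where a finger presses, moving with it: 53 mm from grip_back along y at rest, 44 mm when home. Blade 9 mm thick (y), 22 mm wide (z), 46 mm long down the slope from its pivot, which is 30 mm up the slope from this point. Pressing moves it along -y of grip_back, towards the grip
- trigger (a joint): trigger angle in rad: 0 at rest, 0.30 against its stop (fully home). Sprung: about 4 N at the pad to start, 9 N (up to 14 N nearer the pivot) to hold home; springs back by itself
- analyser: pistol-shaped analyser fixed on its side on a board sloping up to the robot's right at 40 degrees. Axes as nose; origin at the board's low edge. Barrel 60 x 60 mm, 150 mm long, its axis along y, 125 mm up the slope, 33 mm off the board; its top face is 65 mm off the board. Stage, board and analyser are one heavy fixed stand that cannot move
- grip: the grip: fixed bar 32 mm deep (y), 34 mm thick (z), running down the slope (-x) from the barrel, ending 122 mm below its axis, the last 16 mm 46 mm deep; 16 mm clear beneath it. Origin and axes as analyser. The barrel overhangs it when seen from straight above, so fingers come in square to the sloped board, along -z, one on the grip's back, one on the trigger
Mind the look-alikes: they are no part of the job. What is shaped like the block but black, brown or green is not meant.

How it is judged:
By the outcome, as a careful person would: the job done as asked, in the order asked, and still so for the second after the job is handed in, with the robot touching nothing.
It also fails if it takes over 51 s, if anything falls off the work surface, if the arm or the gripper's body presses on something with over 40 N, if the wrist force passes 120 N, or if a joint passes its speed limit or range.

### The arm

A 7-joint arm with a two-finger parallel gripper is mounted at the origin on the work surface. World frame = base frame: x ahead of the robot, y to its left, z up, the work surface at z = 0. Lengths are in mm, angles in rad, forces in N, time in s.
With the tool pointing down it reaches from about 350 to 900 mm from the base axis. Payload 7.2 kg.
Tool frame: the origin (TCP) lies between the finger pads; the fingertips stand 17 mm ahead of it and the grasp point (between the pads) lies 2 mm behind it; z points along the fingers, y is the line along which they close (so a half turn about z gives the same grasp; the last joint's range is limited). The gripper opens to 88 mm and grips with 3 to 60 N. Pads are 20 mm wide; open, the fingers measure 115 mm over their backs; the gripper's body (75 mm by 178 mm) begins 61 mm behind the grasp point.
Start: joints at [-1.293, 0.411, -0.013, 1.596, 0.006, 1.134, -0.082], TCP at [211.853, 588.002, 239.653] pointing down, gripper open.
Joint ranges: [-2.95, 2.95], [-0.29, 1.99], [-1.47, 1.44], [0.14, 2.54], [-1.03, 4.17], [0.13, 1.85], [-2.86, 2.86]. Speed limits (rad/s): [2.39, 2.39, 3.01, 3.01, 3.14, 3.14, 3.14].

### API

Orientations are given as a unit quaternion [w, x, y, z].
In Python, from rig import arm gives the robot as it stands.
- The arm moves only by the shell command python3 -m handwheel 'ROWS' [OPENING] [FORCE]. ROWS is JSON, a list of rows, each a list of 2 entries, a list of its own where there are three numbers: the shift along the tool's x, y, z in mm, then the turn, a rotation vector about the tool's x, y, z in rad. In form: [[[dx, dy, dz], [rx, ry, rz]], ...]. A call has 1 to 10 rows; each row shifts and turns the commanded pose from where the row before left it, along the tool's axes as they then stand; what a row does not reach is not made up. A row lasts 1/10 s, in which the tool goes at most 50 mm and 8.59 degrees, less where a joint would pass 70% of its speed; a pose out of reach is approached as far as the arm can. A call with a gripper value outside its range is refused whole. OPENING is the closure, from 0 (fully open) to 1 (shut), set as the call begins (- or left out, the last holds). The fingers move at their own pace and stop on an object; FORCE is the grip in N (left out, the last holds). Time passes only in rows, so rows that do not move let the fingers close. It gives the time, the measured TCP pose, the force, the opening and the grip force at its end, in the units of the state.
- arm.get_state(): the state, without advancing time (a new reading comes with each control period).
- arm.capture(name): name is "side" or "top" or "wrist"; returns a dict with "image" (480x640x3 uint8, blue, green, red), "fx", "fy", "cx", "cy" (pixels), "eye" and "orientation" of the camera in the world; the wrist camera has in their place "T_tool_cam" (4x4, takes a point from camera to tool coordinates, whose origin is the TCP and whose axes are the flange's). Camera axes: x right, y down, z forward; pixel columns grow to the right and rows downward; lengths in mm; the calibration is good to about 2 mm. The wrist camera is an equidistant fisheye: a pixel r from the principal point sees the ray r / f radians off the axis. A picture is of the moment at which its call begins: read the wrist's pose just before it. There is no depth.
- arm.hand_in(): hands the job in; it is judged then, once.
The state is a dict: "time_s": time; "q": joint angles; "qvel": joint speeds; "effort": joint torques, N m; "eef_pos": TCP position; "eef_rot": TCP orientation; "force": force on the tool from outside, world axes, zero at the start; "wrist_torque": the same for the moment, N m; "grip_width": finger opening in mm; "grip_force": force on a finger pad.
Only numpy, scipy, OpenCV 4.12 (cv2) and the standard library are available. Lean on these libraries where they do the work, as an engineer would, in place of code of your own. Each camera call takes 0.05 s, during which the arm holds its last target. There are 200 camera calls.

## Working session

There is one attempt and no reset: what is moved stays moved. The work goes in short steps, Python scripts to look and compute and a shell command to move; the robot and the scene stay as the last step left them, time stands still between calls to the robot, and variables do not carry over. Pictures are saved under pics/ and viewed, at most 10 in all, crops included, and the job is handed in when it is done.

```bash
mkdir -p pics
cat > cap.py <<'E'
import cv2,numpy as np,pickle,sys
from rig import arm
def shot(n,tag):
    s=arm.get_state(); c=arm.capture(n); c['state']=s
    cv2.imwrite(f'pics/{tag}.png',c['image']); pickle.dump(c,open(f'{tag}.pkl','wb')); return c
E
python3 - <<'E'
from cap import *
for n in('top','side'):
    c=shot(n,n+'0'); print({k:v for k,v in c.items() if k not in('image','state')})
print(c['state'])
E
```

```text
{'fx': 474.4038733565759, 'fy': 474.4038733565759, 'cx': 326.968543942258, 'cy': 242.61085142196995, 'eye': array([ 456.44741929,   72.21557857, 1057.42726448]), 'orientation': array([ 0.04817472, -0.70582682,  0.70611434, -0.02983692])}
{'fx': 510.0924603611827, 'fy': 510.0924603611827, 'cx': 315.1609435573936, 'cy': 247.20758353091043, 'eye': array([443.86765472, 778.66821671, 813.84901447]), 'orientation': array([ 0.02795246, -0.09394955,  0.92025958, -0.37883302])}
{'time_s': 0.05, 'q': array([-1.29316878,  0.41188174, -0.01274295,  1.5970729 ,  0.00561788,
        1.13433263, -0.08221677]), 'qvel': array([-0.00065585,  0.0002833 , -0.00054873, -0.00096833,  0.0001624 ,
       -0.00067022, -0.00113004]), 'effort': array([ 2.91193035e-03, -5.89656579e+01,  6.44508731e-01, -2.92033339e+01,
       -5.38565393e-02,  1.45933780e-02,  3.04039247e-05]), 'eef_pos': array([211.71551155, 587.50829844, 238.80842441]), 'eef_rot': array([-8.21021397e-05,  1.72031701e-01,  9.85091065e-01, -8.25323246e-04]), 'force': array([-1.17782602,  0.21183751, -0.3430038 ]), 'wrist_torque': array([-0.00851019, -0.02932083, -0.0215053 ]), 'grip_force': 0.0, 'grip_width': 87.31114419514495}
```

View pics/top0.png

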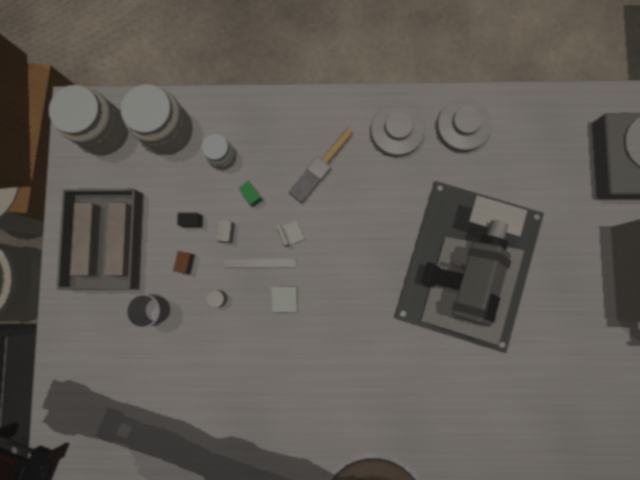

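View pics/side0.png

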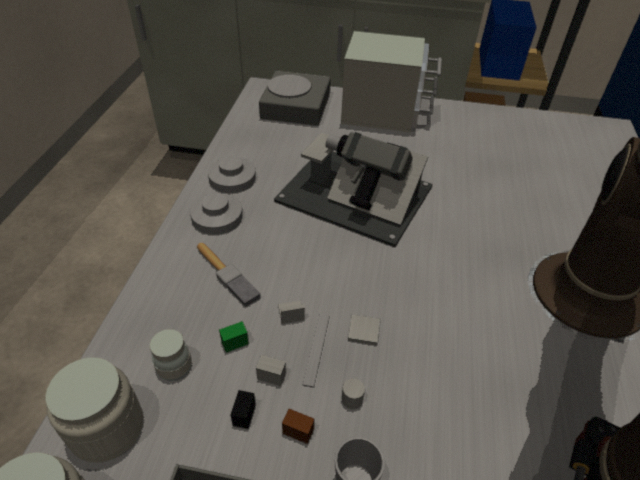

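The top view shows the block at about (225,231), the slug at (217,299), the plate at (284,299) and the angle at (290,234). The analyser is at about (480,280), with the stage at (497,215). I'll measure the block and stage, and zoom in on the analyser.

```bash
cat >> cap.py <<'E'
from scipy.spatial.transform import Rotation as R
def rot(q): return R.from_quat([q[1],q[2],q[3],q[0]])
def ray(c,uv):
    d=np.array([(uv[0]-c['cx'])/c['fx'],(uv[1]-c['cy'])/c['fy'],1.]); return c['eye'],rot(c['orientation']).apply(d)
def onz(c,uv,z):
    e,d=ray(c,uv); return e+d*(z-e[2])/d[2]
def proj(c,p):
    v=rot(c['orientation']).inv().apply(np.array(p)-c['eye']); return v[:2]/v[2]*c['fx']+[c['cx'],c['cy']]
def tri(c1,u1,c2,u2):
    e1,d1=ray(c1,u1);e2,d2=ray(c2,u2); A=np.stack([d1,-d2],1); t=np.linalg.lstsq(A,e2-e1,rcond=None)[0]
    return (e1+t[0]*d1+e2+t[1]*d2)/2, np.linalg.norm(e1+t[0]*d1-e2-t[1]*d2)
def load(t): return pickle.load(open(t+'.pkl','rb'))
E
python3 - <<'E'
from cap import *
c=load('top0');s=load('side0')
print(onz(c,(225,229),40), tri(c,(225,229),s,(271,364)))
a=cv2.resize(c['image'][170:360,390:550],None,fx=3,fy=3,interpolation=cv2.INTER_CUBIC)
b=cv2.resize(c['image'][210:255,205:250],None,fx=7,fy=7,interpolation=cv2.INTER_CUBIC)
o=np.zeros((600,800,3),np.uint8); o[:570,:480]=a; o[:315,480:795]=b
d=cv2.resize(s['image'][120:220,300:440],None,fx=2.25,fy=2.25); o[330:330+d.shape[0],482:482+d.shape[1]]=d
cv2.imwrite('pics/z1.png',cv2.convertScaleAbs(o,alpha=1.6))
E
```

```text
[599.47610949 320.86245373  40.        ] (array([598.38675155, 321.03042023,  38.77272191]), np.float64(2.505241977769856))
```

View pics/z1.png

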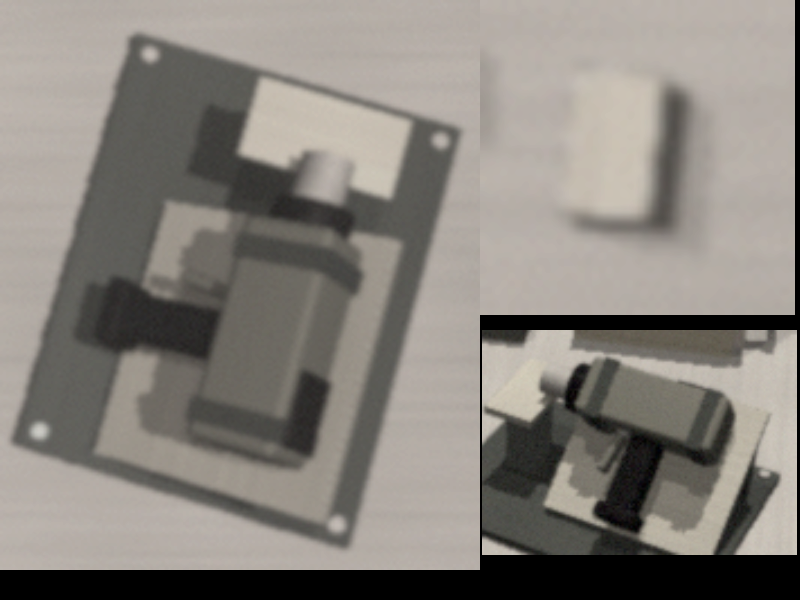

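The zoom shows the stage corners in the crop at about (260,76), (412,120), (392,198) and (238,156). The grip points left from the barrel, with its foot at (120,310). The block is upright with its long side almost along the image vertical. Next I'll compute the block pose and stand frame.

Run:
```python
from cap import *
c=load('top0');s=load('side0')
# block top face by brightness in crop
g=cv2.GaussianBlur(c['image'][210:255,205:250],(0,0),0.7).max(2).astype(np.uint8)
g=cv2.resize(g,None,fx=8,fy=8,interpolation=cv2.INTER_CUBIC)
t,m=cv2.threshold(g,0,255,cv2.THRESH_OTSU); 
print('otsu',t,g.max(),np.median(g))
for th in (int((g.max()+np.median(g))/2),):
    n,l,st,ce=cv2.connectedComponentsWithStats((g>th).astype(np.uint8))
    k=l[160-8,160]; 
    cnt=cv2.findContours((l==k).astype(np.uint8),0,1)[0][0]
    P=cv2.boxPoints(cv2.minAreaRect(cnt)); W=np.array([onz(c,((p[0]+.5)/8-.5+205,(p[1]+.5)/8-.5+210),40) for p in P])
    print(k,W.round(1),W.mean(0),np.linalg.norm(W-np.roll(W,1,0),axis=1))
    e=[W[1]-W[0],W[2]-W[1]]; e=max(e,key=np.linalg.norm); print('long yaw',np.degrees(np.arctan2(e[1],e[0])))
# stage
P=np.array([(260,76),(412,120),(392,198),(238,156)])/3+[390,170]-.33
W=np.array([onz(c,p,108) for p in P]); print(W.round(1),np.linalg.norm(W-np.roll(W,-1,0),axis=1))
xd=(W[1]-W[0])+(W[2]-W[3]); yaw=np.arctan2(xd[1],xd[0]); print('x yaw',np.degrees(yaw))
X=np.array([np.cos(yaw),np.sin(yaw),0]); Y=np.array([-X[1],X[0],0])
ctr=W.mean(0); spot=ctr-4*Y; print('spot',spot,'Y',Y)
Z=np.array([0,0,1.]);th=np.radians(40); bx=np.cos(th)*X+np.sin(th)*Z; bz=-np.sin(th)*X+np.cos(th)*Z
nose=spot-14*Y+20*Z
print('tip pix',proj(c,nose),proj(s,nose),'stage side',[proj(s,w).round() for w in W])
print('bx',bx,'bz',bz)
# grip foot: 122 down slope
for d in (60,122): print(d,[proj(c,nose-a*Y-d*bx+17*bz).round() for a in (80,110,140)])
```

```text
otsu 95.0 127 114.0
1 [[579.1 339.5  40. ]
 [621.1 335.2  40. ]
 [617.9 311.4  40. ]
 [576.  315.8  40. ]] [598.53675338 325.45417505  40.        ] [23.89223517 42.16962146 23.99776826 42.1276155 ]
long yaw -5.827749149223861
[[ 657.9 -204.8  108. ]
 [ 627.5 -304.7  108. ]
 [ 574.9 -289.2  108. ]
 [ 603.5 -188.4  108. ]] [104.44051635  54.81480381 104.78244053  56.84349   ]
x yaw -106.37149568823232
spot [ 612.12159201 -245.64917078  108.        ] Y [ 0.95945432 -0.28186417  0.        ]
tip pix [499.22258422 222.44083865] [328.89791577 141.58731192] stage side [array([301., 154.]), array([322., 133.]), array([341., 139.]), array([323., 161.])]
bx [-0.21592048 -0.73498465  0.64278761] bz [0.1811788  0.61672535 0.76604444]
60 [array([457., 254.]), array([454., 269.]), array([450., 283.])]
122 [array([431., 250.]), array([427., 263.]), array([423., 277.])]
```

```bash
python3 -m handwheel '[[[-45.4,-11.9,0],[0,0,0]],[[-45.4,-11.9,0],[0,0,0]],[[-45.4,-11.9,0],[0,0,0]],[[-45.4,-11.9,0],[0,0,0]],[[-45.4,-11.9,0],[0,0,0]],[[-45.4,-11.9,0],[0,0,0]],[[-45.4,-11.9,0],[0,0,0]],[[-45.4,-11.9,0],[0,0,0]],[[-45.4,-11.9,0],[0,0,0]],[[-45.4,-11.9,0],[0,0,0]]]' 0 30 | tail -3
python3 -m handwheel '[[[0,0,0],[0,0,0.133]],[[0,0,0],[0,0,0.133]],[[0,0,0],[0,0,0.133]],[[0,0,0],[0,0,0.133]],[[0,0,0],[0,0,0.133]],[[0,0,0],[0,0,0.133]],[[0,0,0],[0,0,0.133]],[[0,0,0],[0,0,0.133]],[[0,0,0],[0,0,0.133]],[[0,0,0],[0,0,0.133]]]' 
python3 -m handwheel '[[[0,0,0],[0,0,0]],[[0,0,0],[0,0,0]]]' >/dev/null
python3 - <<'E'
from cap import *
c=shot('wrist','w1'); print(c['state']['q'],c['state']['eef_pos'],c['state']['eef_rot']); print({k:v for k,v in c.items() if k not in('image','state')})
E
```

```text
force: [0.5, 1.1, 0.9]
grip_width: 87.6
grip_force: 0.0
time_s: 2.1
eef_pos: [598.3, 322.1, 239.1]
eef_rot: [-0.0, 0.745, 0.667, -0.001]
force: [0.2, -0.2, 0.2]
grip_width: 87.8
grip_force: 0.0
[-0.84561444  0.52824966  0.42950699  1.47122248 -0.22751101  1.19238053
 -0.4843614 ] [598.39617241 322.20897032 239.23169697] [ 4.55739302e-05  7.41876695e-01  6.70536210e-01 -3.97889458e-04]
{'fx': 371.64829954431775, 'fy': 371.64829954431775, 'cx': 322.07776179531305, 'cy': 248.91747175748645, 'T_tool_cam': array([[ 1.60767223e-04, -9.61904004e-01, -2.73387384e-01,
         7.35574076e+01],
       [ 9.99999920e-01,  2.54697830e-04, -3.08089026e-04,
        -2.11067914e-01],
       [ 3.65983241e-04, -2.73387313e-01,  9.61903968e-01,
        -1.44748232e+02],
       [ 0.00000000e+00,  0.00000000e+00,  0.00000000e+00,
         1.00000000e+00]])}
```

View pics/w1.png

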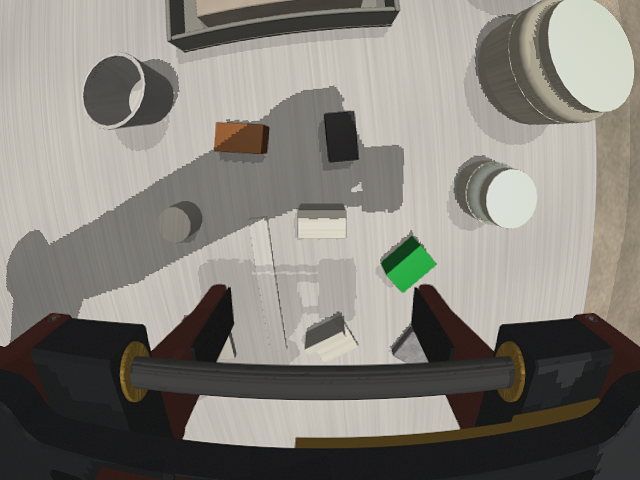

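The wrist view shows the white block's top at about (322,223), with its shaded side above it. The angle is at (330,335), and the fingers come in at x≈225 and x≈425. I'll measure the top face.

```bash
cat >> cap.py <<'E'
def wray(c,uv):
    v=np.array([uv[0]-c['cx'],uv[1]-c['cy']]);r=np.linalg.norm(v);a=r/c['fx']
    d=np.append(np.sin(a)*v/max(r,1e-9),np.cos(a)); T=c['T_tool_cam']; Rw=rot(c['state']['eef_rot'])
    return c['state']['eef_pos']+Rw.apply(T[:3,3]),Rw.apply(T[:3,:3]@d)
def wonz(c,uv,z):
    e,d=wray(c,uv); return e+d*(z-e[2])/d[2]
def wproj(c,p):
    T=c['T_tool_cam'];t=rot(c['state']['eef_rot']).inv().apply(np.array(p)-c['state']['eef_pos'])
    v=T[:3,:3].T@(t-T[:3,3]);a=np.arctan2(np.hypot(*v[:2]),v[2]); return v[:2]/np.hypot(*v[:2])*a*c['fx']+[c['cx'],c['cy']]
def report(W):
    e=[W[1]-W[0],W[2]-W[1]]; print(W.round(1).tolist(),'c',W.mean(0).round(1),'sides',[np.linalg.norm(x).round(1) for x in e]); e=max(e,key=np.linalg.norm)
    print('long yaw',np.degrees(np.arctan2(e[1],e[0])))
E
python3 - <<'E'
from cap import *
c=load('w1'); im=c['image']; g=im.max(2)
print(g[195:245:3,322], g[225,285:360:4])
x0,y0=280,190;cr=cv2.resize(g[190:260,280:365],None,fx=4,fy=4,interpolation=cv2.INTER_CUBIC)
th=int(np.percentile(g[215:232,305:340],50))-18
_,l=cv2.connectedComponents((cr>th).astype(np.uint8)); m=(l==l[(223-y0)*4,(322-x0)*4]).astype(np.uint8)
m=cv2.morphologyEx(m,cv2.MORPH_OPEN,np.ones((25,25),np.uint8))
cnt=max(cv2.findContours(m,0,1)[0],key=cv2.contourArea); P=cv2.boxPoints(cv2.minAreaRect(cnt)); P=(P+.5)/4-.5+[x0,y0]; print(th,P.round(1))
report(np.array([wonz(c,p,40) for p in P]))
E
```

```text
[120 121 121  81  78 120 130 129 217 218 218 218 218 215 217 200 200] [197 196 188 145 219 219 219 219 218 219 218 218 218 218 218 207 202 201
 204]
199 [[298.1 218.1]
 [344.9 218.1]
 [344.9 237.4]
 [298.1 237.4]]
[[576.1, 330.4, 40.0], [620.0, 325.9, 40.0], [618.4, 307.3, 40.0], [573.9, 311.7, 40.0]] c [597.1 318.8  40. ] sides [np.float64(44.1), np.float64(18.7)]
long yaw -5.769502691707403
```

The shadow edge cuts across the top face, whose full extent is rows 209–238. That puts the centre at about (598,323), in agreement with the top camera, and yaw is already aligned. Grasping now.

```bash
python3 -m handwheel '[[[1,0,35],[0,0,0]],[[0,0,35],[0,0,0]],[[0,0,35],[0,0,0]],[[0,0,35],[0,0,0]],[[0,0,30],[0,0,0]],[[0,0,25],[0,0,0]],[[0,0,15],[0,0,0]],[[0,0,5],[0,0,0]],[[0,0,0],[0,0,0]]]' 0 30
python3 -m handwheel '[[[0,0,0],[0,0,0]],[[0,0,0],[0,0,0]],[[0,0,0],[0,0,0]],[[0,0,0],[0,0,0]],[[0,0,0],[0,0,0]],[[0,0,0],[0,0,0]],[[0,0,0],[0,0,0]]]' 1 30
```

```text
time_s: 3.25
eef_pos: [598.9, 323.1, 24.6]
eef_rot: [-0.0, 0.743, 0.669, -0.0]
force: [0.9, -0.9, 0.8]
grip_width: 87.8
grip_force: 0.0
time_s: 3.95
eef_pos: [598.6, 323.3, 24.8]
eef_rot: [-0.0, 0.743, 0.669, 0.0]
force: [-1.3, -0.9, 3.3]
grip_width: 45.9
grip_force: 30.0
```

```bash
python3 -m handwheel '[[[0,0,-10],[0,0,0]],[[0,0,-30],[0,0,0]],[[0,0,-45],[0,0,0]],[[0,0,-45],[0,0,0]],[[0,0,-45],[0,0,0]],[[0,0,-40],[0,0,0]],[[-25,4,0],[0,0,0]],[[-40,6.4,0],[0,0,0]],[[-45,7.2,0],[0,0,0]],[[-45,7.2,0],[0,0,0]]]'
python3 -m handwheel '[[[-45,7.2,0],[0,0,0]],[[-45,7.2,0],[0,0,0]],[[-45,7.2,0],[0,0,0]],[[-45,7.2,0],[0,0,0]],[[-45,7.2,0],[0,0,0]],[[-45,7.2,0],[0,0,0]],[[-45,7.2,0],[0,0,0]],[[-45,7.2,0],[0,0,0]],[[-35,5.6,0],[0,0,0]],[[-18,2.7,0],[0,0,0]]]' 
python3 -m handwheel '[[[0,0,0],[0,0,0.14]],[[0,0,0],[0,0,0.14]],[[0,0,0],[0,0,0.14]],[[0,0,0],[0,0,0.14]],[[0,0,0],[0,0,0.14]],[[0,0,0],[0,0,0.14]],[[0,0,0],[0,0,0.14]],[[0,0,0],[0,0,0.14]],[[0,0,0],[0,0,0.14]],[[0,0,0],[0,0,0.14]]]'
python3 -m handwheel '[[[0,0,0],[0,0,0.14]],[[0,0,0],[0,0,0.14]],[[0,0,0],[0,0,0.076]],[[0,0,0],[0,0,0]],[[0,0,0],[0,0,0]]]'
python3 - <<'E'
from cap import *
for n in('top','wrist','side'): c=shot(n,n+'2')
print(c['state']['q'],c['state']['eef_pos'],c['state']['eef_rot'],c['state']['force'])
o=np.vstack([cv2.resize(load('top2')['image'][150:350,390:570],(400,444)) ]); w=load('wrist2')['image']
o=np.zeros((600,800,3),np.uint8); o[:480,:480]=w[:,80:560]; o[:356,480:]=cv2.resize(load('top2')['image'][150:350,390:570],(320,356)); o[360:600,480:800]=cv2.resize(load('side2')['image'][80:230,280:480],(320,240))
cv2.imwrite('pics/z2.png',cv2.convertScaleAbs(o,alpha=1.3))
E
```

```text
time_s: 4.95
eef_pos: [606.8, 164.8, 240.1]
eef_rot: [0.0, 0.743, 0.669, 0.0]
force: [0.7, -0.6, -1.3]
grip_width: 46.0
grip_force: 30.0
time_s: 5.95
eef_pos: [628.1, -255.7, 240.0]
eef_rot: [0.001, 0.745, 0.667, -0.001]
force: [-0.3, -0.3, -2.0]
grip_width: 46.0
grip_force: 30.0
time_s: 6.95
eef_pos: [629.7, -249.6, 239.7]
eef_rot: [-0.001, 1.0, 0.031, 0.0]
force: [0.3, 0.9, -0.9]
grip_width: 46.0
grip_force: 30.0
time_s: 7.45
eef_pos: [629.7, -250.2, 239.6]
eef_rot: [-0.0, 0.99, -0.143, -0.0]
force: [0.4, 1.1, -2.0]
grip_width: 45.5
grip_force: 30.0
[-0.27223622  0.66262314  0.96420771  1.49818085 -0.5573525   1.27419713
 -1.10143206] [ 629.5187933  -250.70694581  239.68695522] [-2.65530501e-04  9.89663352e-01 -1.43409830e-01 -8.93446793e-06] [-0.26163771 -0.05861269 -1.68855628]
```

View pics/z2.png

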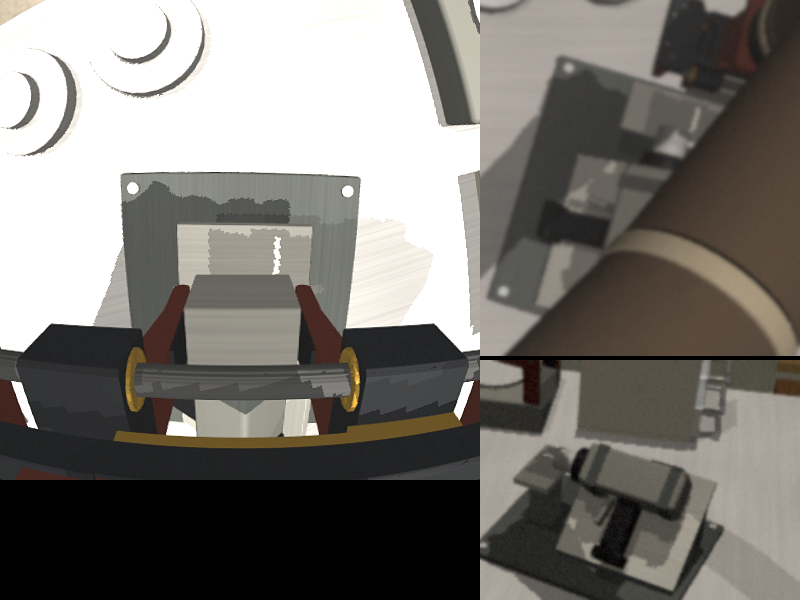

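The wrist view shows the block held square between the fingers. The stage's far edge runs from (258,225) to (391,225) in full-image pixels. I'll refine the stage pose from it.

Run:
```python
from cap import *
c=load('wrist2'); g=c['image'].max(2).astype(int)
L=[]
for r in (229,232,240,250,260):
    row=g[r,230:430]; d=np.diff(cv2.GaussianBlur(row.astype(np.float32)[None],(0,0),1)[0]); print(r,230+np.argsort(-abs(d))[:6],np.sort(-abs(d))[:6].round())
for u in (265,275,285,300,320,340,360,375,385):
    col=g[205:245,u].astype(np.float32); d=np.diff(col); k=np.argmax(d); L.append((u,205+k+.5)); 
print(L)
p,q=np.polyfit(*zip(*L),1)
for u in(258,391):
    print(wonz(c,(u,p*u+q),108))
W=[wonz(c,(u,p*u+q),108) for u in(258,391)]; d=W[1]-W[0];print('len',np.linalg.norm(d),'yaw',np.degrees(np.arctan2(d[1],d[0])))
Y=np.array([-d[1],d[0],0])/np.linalg.norm(d); print('spot',(W[0]+W[1])/2-32*Y)
```

```text
229 [256 257 391 392 255 390] [-33. -27. -24. -19. -15. -13.]
232 [256 257 391 392 255 287] [-33. -24. -21. -18. -18. -13.]
240 [355 359 257 256 356 358] [-40. -32. -25. -25. -25. -24.]
250 [353 357 358 352 257 258] [-35. -33. -32. -30. -30. -21.]
260 [353 358 257 357 352 258] [-36. -32. -32. -31. -30. -27.]
[(265, np.float64(223.5)), (275, np.float64(224.5)), (285, np.float64(224.5)), (300, np.float64(224.5)), (320, np.float64(224.5)), (340, np.float64(224.5)), (360, np.float64(237.5)), (375, np.float64(225.5)), (385, np.float64(225.5))]
[ 659.06302998 -209.174601    108.        ]
[ 625.9906589 -306.0605598  108.       ]
len 102.37514708895021 yaw -108.84752381302066
spot [ 612.24263221 -247.27995545  108.        ]
```

Run:
```python
from cap import *
c=load('wrist2'); im=c['image']
o=cv2.resize(im[360:450,250:400],None,fx=5,fy=5,interpolation=cv2.INTER_CUBIC); cv2.imwrite('pics/z3.png',cv2.convertScaleAbs(o,alpha=1.0))
Y=np.array([.958,-.287,0]);X=np.array([-.287,-.958,0])
for s in (np.array([612.1,-245.6,108]),np.array([613,-248.6,108])):
  for a in (14,47): print([wproj(c,s-a*Y+b*X+[0,0,20]).round(1) for b in(-17,0,17)])
```

```text
[array([298. , 292.7]), array([320.8, 292.8]), array([343.5, 292.9])]
[array([298.9, 331.5]), array([320.6, 331.7]), array([342.4, 331.7])]
[array([301.5, 290.6]), array([324.3, 290.7]), array([347.1, 290.8])]
[array([302.2, 329.6]), array([324. , 329.7]), array([345.8, 329.7])]
```

View pics/z3.png

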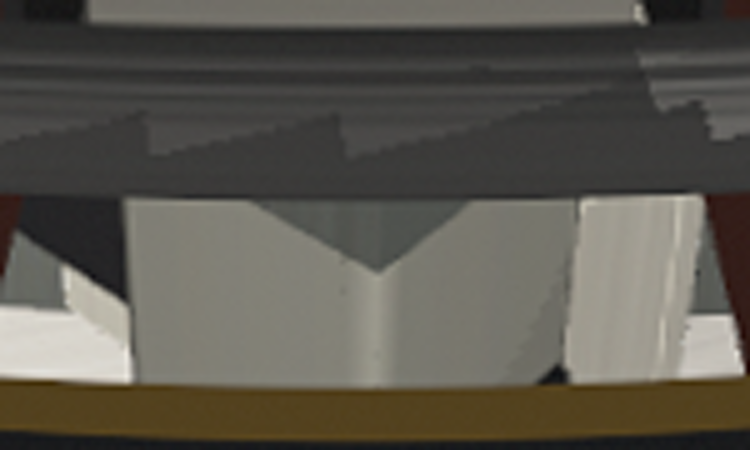

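The crop shows the barrel, with its top ridge at full-image column ≈325, rows 415–437. I'll use that as a second lateral check.

Run:
```python
from cap import *
c=load('wrist2')
Y=np.array([.958,-.287,0]);X=np.array([-.287,-.958,0])
for s in (np.array([612.1,-245.6,108]),np.array([613,-248.6,108])):
  print([wproj(c,s-a*Y+2.4*X+[0,0,63.8]).round(1) for a in(80,100,120,140)])
```

```text
[array([323.7, 399.8]), array([323.5, 419.9]), array([323.3, 438.2]), array([323.2, 454.9])]
[array([327.3, 398. ]), array([327. , 418.2]), array([326.7, 436.7]), array([326.4, 453.5])]
```

```bash
python3 -m handwheel '[[[0,1.3,20],[0,0,0]],[[0,0,30],[0,0,0]],[[0,0,30],[0,0,0]],[[0,0,15],[0,0,0]],[[0,0,6],[0,0,0]],[[0,0,2],[0,0,0]],[[0,0,0],[0,0,0]]]'
python3 -m handwheel '[[[-5,0,0],[0,0,0]],[[-5,0,0],[0,0,0]],[[-2,0,0],[0,0,0]],[[-1,0,0],[0,0,0]],[[0,0,0],[0,0,0]]]'
python3 - <<'E'
from cap import *
c=shot('wrist','w4'); print(c['state']['eef_pos'],c['state']['force'])
E
```

```text
time_s: 8.3
eef_pos: [629.5, -252.9, 137.7]
eef_rot: [0.0, 0.989, -0.145, 0.001]
force: [-0.7, 0.4, -1.8]
grip_width: 46.0
grip_force: 30.0
time_s: 8.8
eef_pos: [616.6, -248.6, 136.9]
eef_rot: [-0.0, 0.99, -0.145, 0.0]
force: [0.6, -0.2, -1.0]
grip_width: 46.2
grip_force: 30.0
[ 616.58206001 -248.5879144   136.87129953] [ 0.62764408 -0.23228685 -1.03134528]
```

View pics/w4.png

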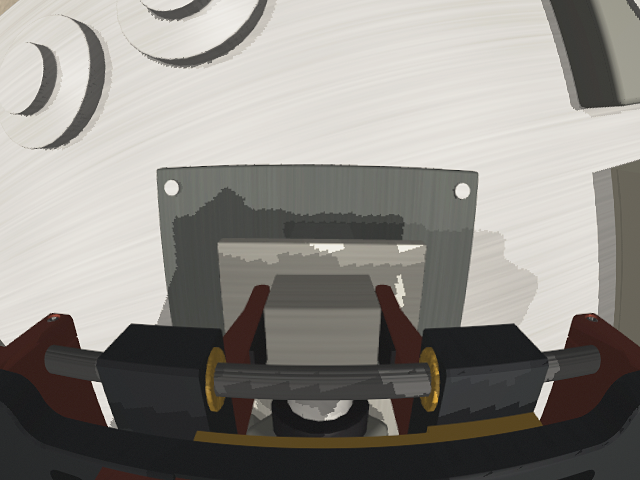

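The view shows the block, tube and stage edge all centred at column ≈321. The block is just short of the nose. I'll lower it and ease in on force.

```bash
python3 -m handwheel '[[[0,0,2],[0,0,0]],[[0,0,1],[0,0,0]],[[-1,0,0],[0,0,0]],[[-1,0,0],[0,0,0]],[[0,0,0],[0,0,0]]]'
python3 -m handwheel '[[[-1,0,0],[0,0,0]],[[0,0,0],[0,0,0]]]'
python3 -m handwheel '[[[-0.7,0,0],[0,0,0]],[[0,0,0],[0,0,0]]]'
```

```text
time_s: 9.35
eef_pos: [614.5, -248.2, 133.6]
eef_rot: [0.0, 0.989, -0.145, -0.0]
force: [-0.2, -0.2, -1.3]
grip_width: 45.7
grip_force: 30.0
time_s: 9.55
eef_pos: [613.6, -247.9, 133.7]
eef_rot: [-0.0, 0.989, -0.145, 0.0]
force: [0.3, -0.7, -1.4]
grip_width: 45.7
grip_force: 30.0
time_s: 9.75
eef_pos: [613.1, -247.7, 133.7]
eef_rot: [-0.0, 0.989, -0.145, 0.0]
force: [0.2, -0.2, -2.2]
grip_width: 45.9
grip_force: 30.0
```

```bash
for i in 1 2; do python3 -m handwheel '[[[-0.7,0,0],[0,0,0]],[[0,0,0],[0,0,0]]]' | grep -E "pos|force: \["; done
```

```text
eef_pos: [613.0, -247.6, 133.7]
force: [2.4, -1.8, -3.1]
eef_pos: [612.9, -247.6, 133.8]
force: [6.1, -1.4, -5.8]
```

Contact with the nose at about 6 N. Next: set it down, press lightly again, then release.

```bash
python3 -m handwheel '[[[0.6,0,0],[0,0,0]],[[0,0,0.6],[0,0,0]],[[0,0,0.4],[0,0,0]],[[0,0,0],[0,0,0]]]' | grep -E "pos|force: \["
python3 -m handwheel '[[[0,0,0.5],[0,0,0]],[[0,0,0],[0,0,0]]]'| grep -E "pos|force: \["
```

```text
eef_pos: [612.9, -247.6, 133.2]
force: [3.9, -1.4, 0.9]
eef_pos: [612.9, -247.7, 132.6]
force: [5.7, -1.9, 0.4]
```

```bash
python3 -m handwheel '[[[0,0,0.4],[0,0,0]],[[0,0,0],[0,0,0]]]'| grep -E "pos|force: \["
python3 -m handwheel '[[[0,0,0.4],[0,0,0]],[[0,0,0],[0,0,0]]]'| grep -E "pos|force: \["
```

```text
eef_pos: [612.9, -247.7, 132.5]
force: [4.7, -0.8, 5.4]
eef_pos: [612.9, -247.7, 132.5]
force: [3.5, 0.5, 8.5]
```

```bash
python3 -m handwheel '[[[0,0,-0.5],[0,0,0]],[[0,0,0],[0,0,0]]]' | grep -E "pos|force: \["
python3 -m handwheel '[[[0,0,0],[0,0,0]],[[0,0,0],[0,0,0]],[[0,0,0],[0,0,0]],[[0,0,0],[0,0,0]],[[0,0,0],[0,0,0]]]' 0 30
python3 -m handwheel '[[[0,0,-10],[0,0,0]],[[0,0,-20],[0,0,0]],[[0,0,-35],[0,0,0]],[[0,0,-35],[0,0,0]],[[0,0,-10],[0,0,0]],[[0,0,0],[0,0,0]]]'
python3 - <<'E'
from cap import *
c=shot('wrist','w5'); s=c['state']; print(s['eef_pos'],s['eef_rot'],s['q'])
c=shot('side','side5'); print([c['eye']])
o=np.zeros((600,800,3),np.uint8);o[:480,:480]=load('w5')['image'][:,80:560]; o[:400,480:]=cv2.resize(c['image'][100:225,300:400],(320,400));cv2.imwrite('pics/z5.png',o)
E
```

```text
eef_pos: [612.9, -247.7, 132.5]
force: [5.9, -1.6, 4.9]
time_s: 11.85
eef_pos: [612.0, -247.3, 131.6]
eef_rot: [-0.0, 0.989, -0.145, -0.0]
force: [-0.6, 0.5, 0.4]
grip_width: 82.5
grip_force: 0.0
time_s: 12.45
eef_pos: [612.9, -248.0, 244.0]
eef_rot: [0.0, 0.989, -0.145, 0.002]
force: [-0.2, 0.3, -0.5]
grip_width: 87.9
grip_force: 0.0
[ 612.88759253 -248.03027677  243.99997057] [ 1.27818871e-04  9.89488882e-01 -1.44599137e-01  1.68116279e-03] [-0.29669245  0.63103847  0.98124762  1.54228153 -0.5427222   1.25810777
 -1.09708579]
[array([443.86765472, 778.66821671, 813.84901447])]
```

View pics/z5.png

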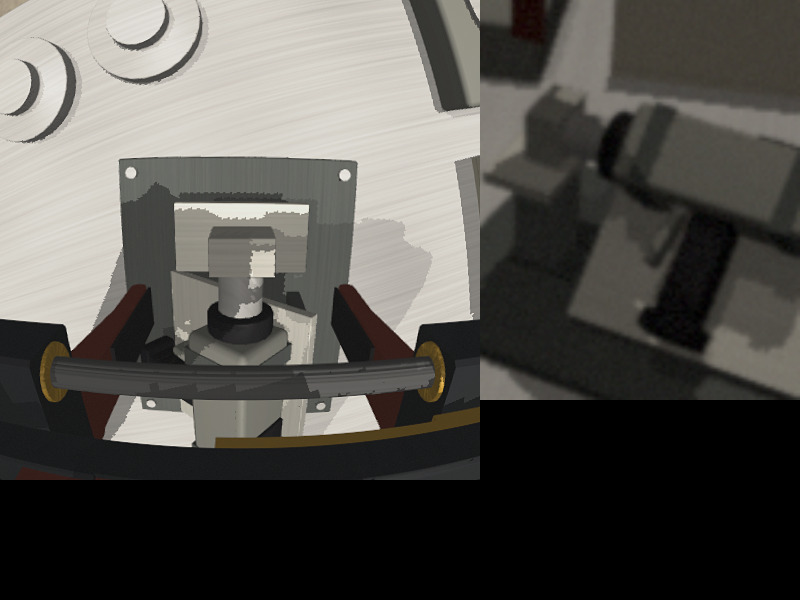

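The block stands square on the stage. Its top spans 208–275, the tube spans 218–262, and its face is on the nose. Next I'll go to a stand-off square to the sloped board above the grip.

```bash
python3 -m handwheel '[[[-13,-14,0],[0,0,0]],[[-20,-22,0],[0,0,0]],[[-25,-27,0],[0,0,0]],[[-25,-27,0],[0,0,0]],[[-25,-27,0],[0,0,0]],[[-26,-26,10],[0,0,0]],[[0,0,20],[0,0,0]],[[0,0,10],[0,0,0]],[[0,0,0],[0,0,-0.1]],[[0,0,0],[0,0,-0.13]]]' | grep -E "pos|rot"
python3 -m handwheel '[[[0,0,0],[0,0,-0.134]],[[0,0,0],[0,0,-0.134]],[[0,0,0],[0,0,-0.134]],[[0,0,0],[0,0,-0.134]],[[0,0,0],[0,0,-0.134]],[[0,0,0],[0,0,-0.134]],[[0,0,0],[0,0,-0.134]],[[0,0,0],[0,0,-0.134]],[[0,0,0],[0,0,-0.134]],[[0,0,0],[0,0,-0.134]]]' | grep -E "pos|rot"
python3 -m handwheel '[[[0,0,0],[0,-0.1,0]],[[0,0,0],[0,-0.12,0]],[[0,0,0],[0,-0.12,0]],[[0,0,0],[0,-0.12,0]],[[0,0,0],[0,-0.12,0]],[[0,0,0],[0,-0.118,0]],[[0,0,0],[0,0,0]],[[0,0,0],[0,0,0]]]'
cat >> cap.py <<'E'
a=np.radians(-106.6); X=np.array([np.cos(a),np.sin(a),0]);Y=np.array([-X[1],X[0],0]);Z=np.array([0,0,1.]);t40=np.radians(40)
bx=np.cos(t40)*X+np.sin(t40)*Z; bz=-np.sin(t40)*X+np.cos(t40)*Z
nose=np.array([612.7,-247.5,128])-14*Y
def bpt(x,y,z): return nose+x*bx+y*Y+z*bz   # relative to nose axis
E
python3 - <<'E'
from cap import *
c=shot('wrist','w6'); s=c['state']; print(s['q'])
Rt=np.stack([-bx,Y,-bz],1); Rc=rot(s['eef_rot']); print('turn err tool',(Rc.inv()*R.from_matrix(Rt)).as_rotvec())
print('tcp in board', [(s['eef_pos']-nose)@v for v in(bx,Y,bz)])
# rectify onto plane bz=+17 (grip top face), x from -130..-20, y -170..-40, 3px/mm; 
sc=3; ys=np.arange(-170,-40,1/sc); xs=np.arange(-20,-130,-1/sc)
def rect(f,im,h):
    step=10; gy=np.append(ys[::step],0)[:-1]; gx=xs[::step]
    m=np.array([[f(bpt(x,y,h)) for y in gy] for x in gx],np.float32)
    src=np.array([[j*step,i*step] for i in range(len(gx)) for j in range(len(gy))],np.float32)
    full=cv2.resize(m,None,fx=step,fy=step,interpolation=cv2.INTER_LINEAR)
    mx=np.array([[j,i] for i in (0,) for j in (0,)])
    gi,gj=np.meshgrid((np.arange(len(ys)))/step,(np.arange(len(xs)))/step)
    mm=cv2.remap(m,gi.astype(np.float32),gj.astype(np.float32),cv2.INTER_LINEAR,borderMode=cv2.BORDER_REPLICATE)
    o=cv2.remap(im,mm[...,0].copy(),mm[...,1].copy(),cv2.INTER_CUBIC)
    for k,y in enumerate(range(-170,-40,10)): cv2.line(o,(int((y+170)*sc),0),(int((y+170)*sc),9 if y%50 else 20),(0,255,255),1)
    for x in range(-20,-130,-10): cv2.line(o,(0,int((-20-x)*sc)),(9 if x%50 else 20,int((-20-x)*sc)),(0,255,255),1)
    return o
t=load('top0');sd=load('side0')
A=rect(lambda p:wproj(c,p),c['image'],17);B=rect(lambda p:proj(t,p),t['image'],17);C=rect(lambda p:proj(sd,p),sd['image'],17)
print(A.shape)
half=lambda I:cv2.resize(I,(390,330))
D=np.zeros((600,800,3),np.uint8); 
D[:330,:390]=A;D[:330,400:790]=B;D[335:600,400:713]=cv2.resize(C,(313,265)); D[335:600,0:353]=cv2.resize(c['image'],(353,265))
cv2.imwrite('pics/z6.png',cv2.convertScaleAbs(D,alpha=1.7))
E
```

```text
eef_pos: [524.2, -73.1, 200.7]
eef_rot: [0.001, 1.0, -0.029, -0.001]
eef_pos: [524.4, -73.6, 201.0]
eef_rot: [-0.0, 0.801, 0.598, -0.001]
time_s: 15.35
eef_pos: [524.5, -73.0, 201.1]
eef_rot: [0.204, 0.754, 0.561, -0.275]
force: [0.7, -0.8, 0.0]
grip_width: 88.0
grip_force: 0.0
[-0.87699182  0.62561006  0.82141924  1.80796639  0.21113853  1.17565253
 -0.49585748]
turn err tool [-0.00243188 -0.00010906 -0.00088868]
tcp in board [np.float64(-61.828845356295865), np.float64(-120.33096965398003), np.float64(147.2785171006716)]
(330, 390, 3)
```

View pics/z6.png

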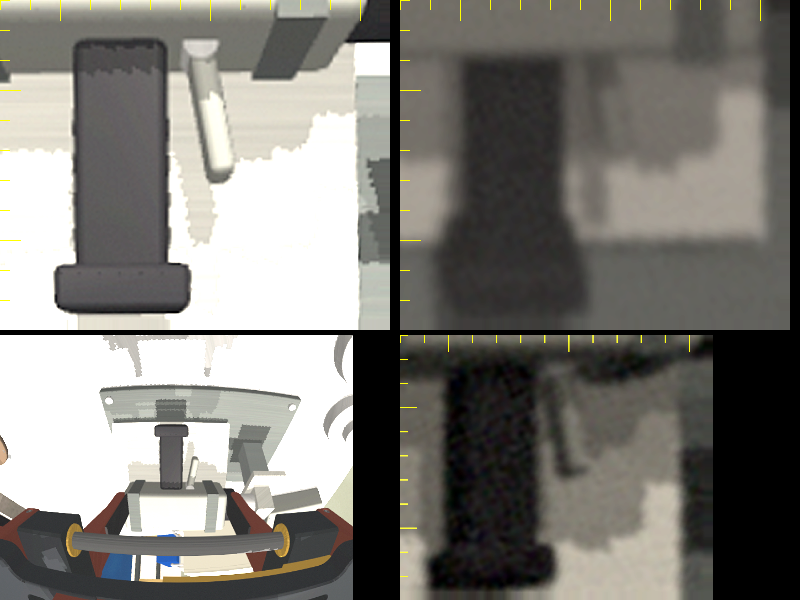

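The rectified wrist view shows the grip from px 76 to 167, so y ≈ −145 to −114 from the nose. The foot is at x ≈ −108 to −124, and the trigger sits just +y of the grip. The tool axis is already in line to within 2 mrad. Shifting −4 mm along tool y and going in.

```bash
python3 -m handwheel '[[[0,-4,15],[0,0,0]],[[0,0,30],[0,0,0]],[[0,0,30],[0,0,0]],[[0,0,20],[0,0,0]],[[0,0,0],[0,0,0]]]'
python3 -m handwheel '[[[0,0,15],[0,0,0]],[[0,0,15],[0,0,0]],[[0,0,10],[0,0,0]],[[0,0,8],[0,0,0]],[[0,0,3],[0,0,0]],[[0,0,0],[0,0,0]]]'
python3 - <<'E'
from cap import *
s=arm.get_state(); print('tcp in board', [(s['eef_pos']-nose)@v for v in(bx,Y,bz)],s['force'])
E
```

```text
time_s: 15.9
eef_pos: [501.1, -132.8, 129.1]
eef_rot: [0.203, 0.756, 0.559, -0.275]
force: [0.1, -0.1, 0.7]
grip_width: 88.1
grip_force: 0.0
time_s: 16.5
eef_pos: [494.1, -161.0, 90.2]
eef_rot: [0.204, 0.754, 0.561, -0.274]
force: [0.5, 0.4, 0.9]
grip_width: 87.9
grip_force: 0.0
tcp in board [np.float64(-61.907510510199884), np.float64(-124.3402642621804), np.float64(2.540962208841433)] [0.49678604 0.4229592  0.85890002]
```

```bash
python3 -m handwheel '[[[0,0,0],[0,0,0]],[[0,0,0],[0,0,0]],[[0,0,0],[0,0,0]],[[0,0,0],[0,0,0]],[[0,0,0],[0,0,0]],[[0,0,0],[0,0,0]],[[0,0,0],[0,0,0]]]' 1 30
```

```text
time_s: 17.2
eef_pos: [495.1, -159.7, 89.7]
eef_rot: [0.204, 0.753, 0.562, -0.274]
force: [3.8, 3.8, -1.1]
grip_width: 44.2
grip_force: 30.6
```

The width is 44.2 mm, so the trigger is fully home. I'll hold for a second, then release and withdraw.

```bash
python3 -m handwheel '[[[0,0,0],[0,0,0]],[[0,0,0],[0,0,0]],[[0,0,0],[0,0,0]],[[0,0,0],[0,0,0]],[[0,0,0],[0,0,0]],[[0,0,0],[0,0,0]],[[0,0,0],[0,0,0]],[[0,0,0],[0,0,0]],[[0,0,0],[0,0,0]],[[0,0,0],[0,0,0]]]' 1 30
python3 -m handwheel '[[[0,0,0],[0,0,0]],[[0,0,0],[0,0,0]],[[0,0,0],[0,0,0]],[[0,0,0],[0,0,0]],[[0,0,0],[0,0,0]],[[0,0,0],[0,0,0]],[[0,0,0],[0,0,0]]]' 0 30
python3 -m handwheel '[[[0,0,-10],[0,0,0]],[[0,0,-25],[0,0,0]],[[0,0,-35],[0,0,0]],[[0,0,-35],[0,0,0]],[[0,0,-35],[0,0,0]],[[0,0,-30],[0,0,0]],[[0,0,-10],[0,0,0]],[[0,0,0],[0,0,0]],[[0,0,0],[0,0,0]]]'
python3 - <<'E'
from cap import *
c=shot('wrist','w7'); s=shot('side','side7'); t=shot('top','top7')
o=np.zeros((600,800,3),np.uint8);o[:360,:480]=cv2.resize(c['image'],(480,360)); o[:400,480:]=cv2.resize(s['image'][100:225,300:400],(320,400));o[365:600,:282]=cv2.resize(t['image'][150:350,380:620],(282,235));o[405:600,480:740]=cv2.resize(t['image'][200:320,190:350],(260,195))
cv2.imwrite('pics/z7.png',cv2.convertScaleAbs(o,alpha=1.5))
E
```

```text
time_s: 18.2
eef_pos: [495.1, -159.7, 89.7]
eef_rot: [0.204, 0.753, 0.562, -0.273]
force: [2.8, 4.2, -0.7]
grip_width: 43.9
grip_force: 30.6
time_s: 18.9
eef_pos: [493.5, -161.0, 89.9]
eef_rot: [0.204, 0.754, 0.561, -0.275]
force: [-0.1, 0.5, -0.2]
grip_width: 87.7
grip_force: 0.0
time_s: 19.8
eef_pos: [526.4, -50.7, 227.2]
eef_rot: [0.204, 0.754, 0.561, -0.275]
force: [0.2, -0.6, -0.9]
grip_width: 87.8
grip_force: 0.0
```

View pics/z7.png

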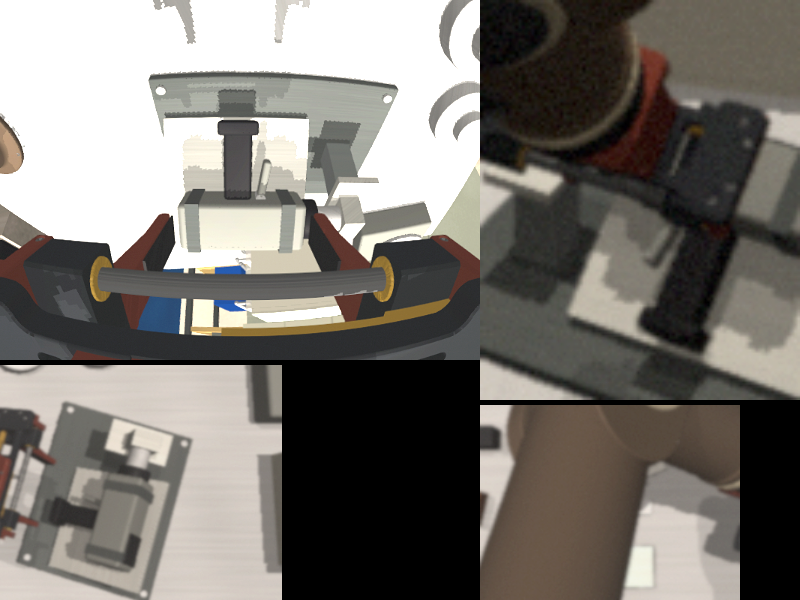

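The trigger is back at rest at (265,175), and the block still stands against the nose at (350,215). The robot is touching nothing, so I'm handing in.

```bash
python3 -c "
from rig import arm
print(arm.hand_in())"
```

```text
the job is handed in; nothing more can be done
None
```

The block stands square on the stage against the nose. The trigger was squeezed fully home (43.9 mm, target 44) and held for about a second, then sprang back, and the job was handed in at about 20 s with the arm clear and the other specimens untouched.

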